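Clear the ruler off the writing box

ROBOT

A 7-joint arm with a two-finger parallel gripper is mounted at the origin on the work surface; the furniture and walls round the work are solid. World frame = base frame: x ahead of the robot, y to its left, z up, the work surface at z = 0. Lengths are in mm, angles in rad, forces in N, time in s.
With the tool pointing down it reaches from about 425 to 825 mm from the base axis. Payload 3.6 kg.
Tool frame: the origin (TCP) lies between the finger pads; the fingertips stand r.tips_ahead ahead of it and the grasp point (between the pads) lies 5 mm behind it (r.tips_ahead is the distance from the TCP to the fingertips, in mm); z points along the fingers, y is the line along which they close (so a half turn about z gives the same grasp; the last joint's range is limited). The gripper opens to 85 mm and grips with 20 to 120 N. Pads are 22 mm wide; open, the fingers measure 114 mm over their backs; the gripper's body (76 mm by 85 mm) begins 54 mm behind the grasp point. The pads swing forward as they close: fully open they stand 13 mm farther back than shut.
Start: joints at [1.133, 0.615, -0.013, 1.423, 0.008, 1.103, -0.04], TCP at [260.176, -595.627, 245.297] pointing down, gripper open.
Joint ranges: [-3.12, 3.12], [-0.3, 2.06], [-1.34, 1.32], [0.26, 2.42], [-1.36, 4.5], [0.01, 1.98], [-2.84, 2.84]. Speed limits (rad/s): [2.79, 2.79, 3.14, 3.14, 3.14, 3.14, 3.14].

INTERFACE

Orientations are given as a unit quaternion [x, y, z, w].
In Python, from rig import r, eyes, models gives the robot as it stands. Calls block until the motion is done:
- r.move_ptp(position, orientation): joint-space move of the TCP to a pose.
- r.line_to(position, orientation=None, feed=150, guard=None): straight line of the TCP; orientation=None keeps the orientation; feed is the mean speed in mm/s. With guard (N) it stops when the force on the tool has changed by that much, and returns True; else False.
- r.set_joints(angles): joint-space move.
- r.move_gripper(opening): opening from 0.0 (shut) to 1.0 (fully open); the grip force is fixed at half the most; returns when the fingers have stopped.
- r.dwell(seconds).
- r.ik(position, orientation): joint angles nearest the present ones, or None.
- eyes.capture(name): name is "scene" or "top" or "wrist"; returns a dict with "img" (384x512x3 uint8, blue, green, red), "mtx" (3x3 intrinsics, pixels), "D" ([k1, k2, p1, p2, k3] as OpenCV has them; the pictures are not rectified), "position" and "orientation" of the camera in the world. Camera axes: x right, y down, z forward; pixel columns grow to the right and rows downward; lengths in mm; the calibration is good to about 2 mm. A picture is of the moment at which its call begins. There is no depth.
A pose or a line that the arm cannot do raises r.IKError and nothing moves.
- r.close_job(): hands the job in; it is judged then, once.
Trained networks look in a picture, given as the dict that the camera call returned (one of the last four; its "shot" number tells which), for a name from the list of things; names that differ only in an ending like _2 or _b are one class to them, and where a whole thing is asked for, a point or a joint stands for the part that bears it (a point fixed in the world has none). Each returns a list of dicts, best first, with "score" (0 to 1); they miss things now and then, are a little off and sometimes report something else, mostly with a low value. They report only what shows in the picture. A call takes as long as a camera call.
- models.trace(picture, name): "region" (384x512 bool, what is visible of it) and "xy" ([column, row] in pixels, amid what is visible of it).
- models.place_of(picture, name): "xy" ([column, row] in pixels: a listed point, or the origin of a listed thing).
Readings, each from a call of its own:
- r.get_time(): time.
- r.get_q(): joint angles.
- r.get_qvel(): joint speeds.
- r.get_joint_efforts(): joint torques, N m.
- r.get_position(): TCP position.
- r.get_tcp_rot(): TCP orientation.
- r.get_wrist_force(): force on the tool from outside, world axes, zero at the start.
- r.get_moment(): the same for the moment, N m.
- r.get_opening(): opening from 0.0 (shut) to 1.0 (fully open).
- r.get_grasp_force(): force on a finger pad.
Only numpy, scipy, OpenCV 4.12 (cv2) and the standard library are available. Lean on these libraries where they do the work, as an engineer would, in place of code of your own. Each camera call takes 0.05 s, during which the arm holds its last target. There are 200 camera calls.

TASK

A thin flat ruler has been left on the closed lid of the writing box, where it lies too flat to be picked up. Slide it along the lid until one end sticks out well past a side of the box, pinch that overhanging end and lift the ruler off, then lay it down flat inside the near letter tray (the one beside the box), on the papers, letting go only when it is just above or on them. Do not let it fall to the desk, and leave the ink bottle standing where it is.

Things in the scene. Friction and masses are not known exactly. Their poses are not given: they have to be found in the camera images.
- ruler: aluminium ruler, 160 x 30 mm, 3 mm thick, 45 g, loose. Origin: centre of its underside; x along it, y across, z up. Starts flat and wholly on the box's lid, roughly along the box's y. Slides when a shut fingertip presses on it with 5 to 20 N and moves sideways. Overhanging, it is gripped from above across its 30 mm width; it stays lying while its centre is 25 mm or more inside the box's side.
- ruler_end_a (a point): middle of the ruler's end at its +x, 80 mm from its centre, at half thickness
- ruler_end_b (a point): middle of the ruler's end at its -x (the end with the 7 mm hanging hole), 80 mm from its centre, at half thickness
- writing_box: closed wooden writing box, fixed, lid fixed shut. Origin: centre of its foot on the desk; z up, at yaw 0 x points away from the robot, y left. Flat lid top 115 mm above the desk, x = -85 to +100 mm, y = -135 to +135 mm; its sides fall straight to the desk. Two small drawer knobs low at the front reach x = -104 mm. Stands left or right of the middle, the tray on the other side.
- letter_tray: low black open letter tray filled with a flat stack of papers, fixed, 246 mm (its x) by 325 mm (its y), walls 55 mm high, 7 mm thick; the -x wall dips to 31 mm in the middle. Origin: centre of its underside on the desk; z up. The papers' flat top is 30 mm above the desk, x = -109 to +108 mm, y = -147 to +149 mm.
- ink_bottle: square ink bottle, 46 x 46 mm, 60 mm high, standing between box and tray, loose; a bystander. Origin: centre of its foot.

How it is judged:
By the outcome, as a careful person would: the job done as asked, in the order asked, and still so for the second after the job is handed in, with the robot touching nothing.
It also fails if it takes over 54 s, if anything falls off the work surface, if the arm or the gripper's body presses on something with over 40 N, if the wrist force passes 120 N, or if a joint passes its speed limit or range.

## Working session

There is one attempt and no reset: what is moved stays moved. The work goes in short steps, each a Python script; the robot and the scene stay as the last script left them, time stands still between calls to the robot, and variables do not carry over. Pictures are saved under pics/ and viewed, at most 10 in all, crops included, and the job is handed in when it is done.

```bash
ls; mkdir -p pics; cat > h.py <<'E'
import numpy as np, cv2
from scipy.spatial.transform import Rotation as R
from rig import r, eyes, models
def ray(c,xy):
    p=cv2.undistortPoints(np.array([[xy]],float),np.array(c["mtx"]),np.array(c["D"]))[0,0]
    d=R.from_quat(c["orientation"]).apply([p[0],p[1],1.]); return np.array(c["position"],float),d
def atz(c,xy,z):
    o,d=ray(c,xy); return o+d*(z-o[2])/d[2]
def proj(c,P):
    Rm=R.from_quat(c["orientation"]).as_matrix().T
    rv,_=cv2.Rodrigues(Rm); t=-Rm@np.array(c["position"],float)
    return cv2.projectPoints(np.array(P,float).reshape(-1,1,3),rv,t,np.array(c["mtx"]),np.array(c["D"]))[0][:,0]
def down(yaw): # tool z down, tool y axis at world angle yaw
    y=np.array([np.cos(yaw),np.sin(yaw),0]); z=np.array([0,0,-1.]); x=np.cross(y,z)
    return R.from_matrix(np.c_[x,y,z]).as_quat()
def rect(c,reg,z):
    cs=max(cv2.findContours(reg.astype(np.uint8),0,1)[0],key=cv2.contourArea)[:,0]
    P=np.array([atz(c,p.astype(float),z)[:2] for p in cs],np.float32)
    return cv2.minAreaRect(P), cv2.boxPoints(cv2.minAreaRect(P))
E
cat > a.py <<'E'
from h import *
np.set_printoptions(precision=1,suppress=True)
print(r.tips_ahead, r.get_tcp_rot(), r.get_time())
H={"ruler":1.5+115,"ruler_end_a":116.5,"ruler_end_b":116.5,"writing_box":0,"letter_tray":0,"ink_bottle":0}
ims=[]
for cam in("top","scene"):
    c=eyes.capture(cam); im=c["img"].copy()
    print(cam,np.array(c["position"]))
    for n,z in H.items():
        for d in models.place_of(c,n)[:2]:
            print(n,"%.2f"%d["score"],np.array(d["xy"]),atz(c,d["xy"],z)); cv2.circle(im,tuple(int(v) for v in d["xy"]),3,(0,0,255),1)
    for n,z in {"ruler":118,"writing_box":115,"letter_tray":55,"ink_bottle":60}.items():
        for d in models.trace(c,n)[:1]:
            print("trace",n,"%.2f"%d["score"],*rect(c,d["region"],z))
            cs=cv2.findContours(d["region"].astype(np.uint8),0,1)[0]; cv2.drawContours(im,cs,-1,(0,255,0),1)
    ims.append(im)
cv2.imwrite("pics/1.png",cv2.resize(np.vstack(ims),None,fx=.78,fy=.78))
E
python3 a.py
```

```text
pics
14.0 [ 1.   0.2 -0.  -0. ] 0.0
top [ 452.7  -15.5 1396.8]
ruler 0.76 [155.9 187.1] [523.9 235.5 116.5]
ruler_end_a 0.82 [129.8 185.2] [527.2 313.6 116.5]
ruler_end_a 0.80 [188.6 188.1] [523.9 138.9 116.5]
ruler_end_b 0.82 [129.8 185.2] [527.2 313.6 116.5]
ruler_end_b 0.80 [188.6 188.1] [523.9 138.9 116.5]
writing_box 0.61 [155.5 180.2] [552.6 260.6   0. ]
letter_tray 0.77 [313.8 177.9] [ 575.9 -247.9    0. ]
ink_bottle 0.71 [157.1 185.5] [535.7 254.7   0. ]
trace ruler 0.94 ((526.356201171875, 227.41224670410156), (158.4857177734375, 32.39641571044922), 82.3828125) [[499.8 151. ]
 [531.9 146.7]
 [552.9 303.8]
 [520.8 308.1]]
trace writing_box 0.57 ((553.02197265625, 247.4316864013672), (280.516845703125, 198.3407745361328), 86.59953308105469) [[445.7 113.3]
 [643.7 101.5]
 [660.3 381.6]
 [462.3 393.3]]
trace letter_tray 0.82 ((584.45263671875, -243.1326904296875), (248.30047607421875, 331.9902648925781), 2.0564701557159424) [[ 454.4  -81.7]
 [ 466.3 -413.5]
 [ 714.5 -404.6]
 [ 702.6  -72.8]]
trace ink_bottle 0.50 ((402.1747131347656, -6.446481704711914), (39.6292724609375, 42.70
[... 556 characters left out ...]
076171875, 229.3251190185547), (157.3066864013672, 44.84268569946289), 86.24150085449219) [[496.  152.3]
 [540.8 149.4]
 [551.1 306.3]
 [506.3 309.3]]
trace writing_box 0.78 ((502.4527587890625, 260.247314453125), (270.804931640625, 301.600830078125), 86.2509536743164) [[343.1 135. ]
 [644.1 115.3]
 [661.8 385.5]
 [360.8 405.2]]
trace letter_tray 0.80 ((556.5068969726562, -227.0321807861328), (303.6253967285156, 371.328125), 2.8015296459198) [[ 395.8  -49. ]
 [ 414.  -419.9]
 [ 717.2 -405.1]
 [ 699.1  -34.2]]
trace ink_bottle 0.68 ((368.96588134765625, 13.452339172363281), (54.10462951660156, 94.91229248046875), 60.646751403808594) [[314.3  13.1]
 [397.1 -33.4]
 [423.6  13.8]
 [340.9  60.3]]
```

View pics/1.png

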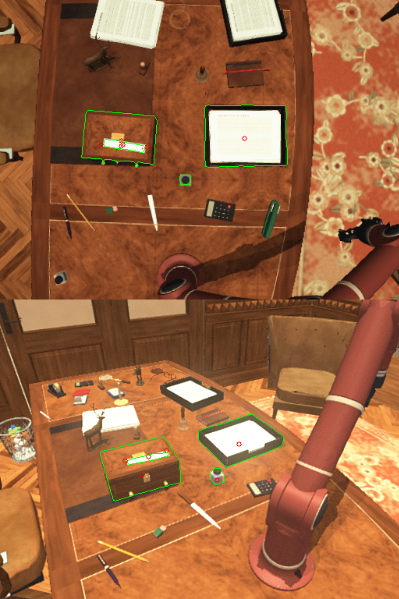

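The top view (upper half) shows the box on the left at about (120,137), with a pale ruler near its front edge and a brass thing just behind it. The tray is on the right at (245,137) and the bottle at (185,180). I'll move over the box and look closer.

```bash
cat > b.py <<'E'
from h import *
np.set_printoptions(precision=2,suppress=True)
for yaw in (0,np.pi,-.05):
    for p in ([527,227,330],[527,180,120],[520,100,110],[580,-180,45]):
        print(yaw,p,r.ik(p,down(yaw)))
r.move_ptp([440,215,350],down(0)); r.move_gripper(0)
print(r.get_q(),r.get_time())
c=eyes.capture("wrist"); im=c["img"].copy()
cv2.imwrite("pics/2.png",im)
print(np.array(c["position"]))
for n in("ruler","ruler_end_a","ruler_end_b"):
    for d in models.place_of(c,n)[:2]: print(n,d["score"],d["xy"],atz(c,d["xy"],116.5))
for n,z in (("ruler",118),("writing_box",115)):
    for d in models.trace(c,n)[:1]: print(n,d["score"],*rect(c,d["region"],z))
E
python3 b.py
```

```text
0 [527, 227, 330] [ 0.04  0.52 -0.79  1.5   0.38  1.28 -0.8 ]
0 [527, 180, 120] [-0.1   0.66 -0.43  1.83  0.39  0.74 -0.73]
0 [520, 100, 110] [-0.    0.63 -0.35  1.91  0.34  0.65 -0.56]
0 [580, -180, 45] [ 0.42  0.81 -0.26  1.73  0.31  0.65 -0.01]
3.141592653589793 [527, 227, 330] [ 0.19  0.64 -1.15  1.5   0.59  1.38  2.15]
3.141592653589793 [527, 180, 120] [ 0.27  0.92 -1.15  1.82  0.96  1.09  1.89]
3.141592653589793 [520, 100, 110] [ 0.43  0.9  -1.15  1.9   0.98  1.04  1.98]
3.141592653589793 [580, -180, 45] [ 0.    0.84  0.44  1.74 -0.53  0.68 -2.4 ]
-0.05 [527, 227, 330] [ 0.03  0.52 -0.78  1.5   0.37  1.28 -0.85]
-0.05 [527, 180, 120] [-0.1   0.66 -0.42  1.83  0.38  0.73 -0.78]
-0.05 [520, 100, 110] [-0.01  0.63 -0.34  1.91  0.33  0.65 -0.6 ]
-0.05 [580, -180, 45] [ 0.41  0.81 -0.25  1.73  0.3   0.64 -0.05]
[ 0.15  0.38 -0.93  1.68  0.32  1.24 -0.85] 4.8083
[440.97 293.24 479.46]
ruler 0.62 [318.0, 157.3] [529.3  228.18 116.5 ]
ruler_end_a 0.89 [327.8, 95.7] [536.67 308.76 116.5 ]
ruler_end_a 0.82 [306.9, 209.6] [518.54 151.06 116.5 ]
ruler_end_b 0.89 [327.8, 95.7] [536.67 308.76 116.5 ]
ruler_end_b 0.82 [306.9, 209.6] [518.54 151.06 116.5 ]
ruler 0.76 ((527.8118896484375, 228.71063232421875), (160.39686584472656, 33.01111602783203), 82.47251892089844) [[500.94 151.37]
 [533.67 147.04]
 [554.68 306.06]
 [521.95 310.38]]
writing_box 0.85 ((550.960693359375, 255.92840576171875), (269.7813415527344, 206.3444061279297), 87.07279205322266) [[441.03 126.48]
 [647.11 115.95]
 [660.89 385.37]
 [454.81 395.91]]
```

View pics/2.png

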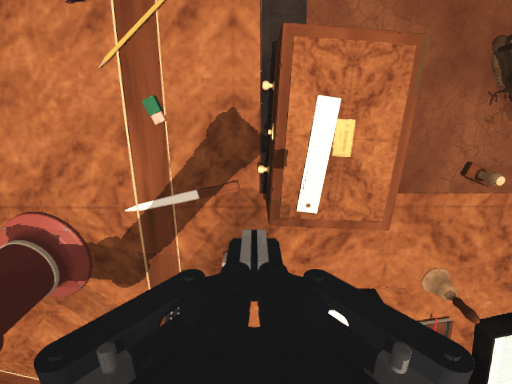

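The wrist view shows the ruler clearly, with ends at about (328,96) and (307,210). Its hole is at the right end (308,206), and the box's right edge is near row 225. I'll press on the ruler and slide it toward -y.

```bash
cat > c.py <<'E'
from h import *
np.set_printoptions(precision=2,suppress=True)
a=np.radians(82.47); u=-np.array([np.cos(a),np.sin(a)]); q=down(a-np.pi/2)
p=np.array([528,229.])-u*15
r.move_ptp([*p,175],q)
r.line_to([*p,140],q,feed=80)
print(r.line_to([*p,126],q,feed=15,guard=5), r.get_position(), r.get_wrist_force())
z=r.get_position()[2]
def fz(): return abs(r.get_wrist_force()[2])
def press():
    global z
    for _ in range(12):
        f=fz()
        if f<8: z-=.3
        elif f>16: z+=.3
        else: break
        x=r.get_position(); r.line_to([x[0],x[1],z],q,feed=15)
press()
print(z,r.get_wrist_force())
s0=np.array(r.get_position()[:2])
for k in range(1,5):
    r.line_to([*(s0+u*19*k),z],q,feed=50); print(z,r.get_wrist_force(),r.get_position())
    if k<4: press()
x=r.get_position(); r.line_to([x[0],x[1],z+30],q,feed=80)
x=np.array(r.get_position()); r.line_to([*(x[:2]-[110,0]),250],q,feed=250)
r.dwell(.2); print(r.get_time())
c=eyes.capture("wrist"); cv2.imwrite("pics/3.png",c["img"])
for n in("ruler","ruler_end_b"):
    for d in models.place_of(c,n)[:2]: print(n,d["score"],d["xy"],atz(c,d["xy"],116.5))
for n,z in (("ruler",118),("writing_box",115)):
    for d in models.trace(c,n)[:1]: print(n,d["score"],*rect(c,d["region"],z))
E
python3 c.py
```

```text
True [530.   243.9  132.23] [-0.02 -0.22  4.64]
131.03258303891658 [-2.41 -1.8  10.52]
131.03258303891658 [1.37 1.57 7.6 ] [528.53 226.23 132.23]
130.73258303891657 [0.78 2.65 8.47] [526.32 207.81 132.19]
130.73258303891657 [0.57 2.33 8.18] [523.9  189.04 132.2 ]
130.73258303891657 [-0.13  2.14  8.88] [521.46 170.24 132.18]
11.9667
ruler 0.57 [355.9, 188.2] [516.82 154.53 116.5 ]
ruler_end_b 0.91 [350.9, 255.5] [510.15  75.6  116.5 ]
ruler_end_b 0.65 [365.5, 105.0] [527.89 235.96 116.5 ]
ruler 0.85 ((519.4861450195312, 153.7113494873047), (159.91224670410156, 33.21220779418945), 83.09063720703125) [[493.38  76.33]
 [526.35  72.34]
 [545.59 231.09]
 [512.62 235.08]]
writing_box 0.81 ((547.2138671875, 224.69326782226562), (206.25079345703125, 210.89869689941406), 86.79524993896484) [[436.16 127.62]
 [646.73 115.83]
 [658.26 321.76]
 [447.69 333.55]]
```

View pics/3.png

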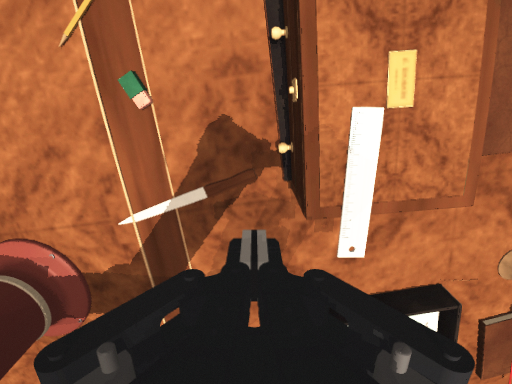

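The ruler slid straight. End b now hangs about 47 mm past the side, at (351,256), and the centre is still about 32 mm inside. Next I'll pinch and lift.

```bash
cat > d.py <<'E'
from h import *
np.set_printoptions(precision=2,suppress=True)
a=np.radians(83.0); u=-np.array([np.cos(a),np.sin(a)]); q=down(a-np.pi/2)
p=np.array([518.5,154.])+u*65
r.move_ptp([*p,200],q); r.move_gripper(.65)
print(r.line_to([*p,119],q,feed=60,guard=6))
r.move_gripper(0); print(r.get_opening(),r.get_grasp_force(),r.get_position(),r.get_wrist_force())
r.line_to([*p,150],q,feed=60); r.line_to([*p,230],q,feed=120); r.dwell(.2)
print(r.get_opening(),r.get_grasp_force(),r.get_wrist_force(),r.get_moment(),r.get_time())
ims=[eyes.capture(n) for n in("wrist","scene")]
cv2.imwrite("pics/4.png",np.vstack([ims[0]["img"][:, :400],cv2.resize(ims[1]["img"][110:260,120:320],(400,300))])[-600:])
E
python3 d.py
```

```text
False
0.3235668521654498 58.89243498444557 [510.72  89.52 119.28] [ 0.3  -0.56  1.03]
0.31910889229576533 59.074274227023125 [-0.64  0.29 -0.46] [0.   0.03 0.01] 16.95
```

View pics/4.png

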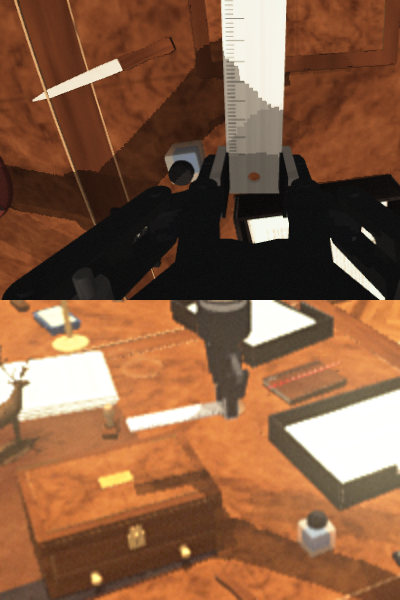

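The ruler is gripped and roughly level: hole end between the pads at (255,177), far end extending toward the box. I'll carry it to the tray and lower it under guard.

```bash
cat > e.py <<'E'
from h import *
np.set_printoptions(precision=2,suppress=True)
a=np.radians(92); u=-np.array([np.cos(a),np.sin(a)]); q=down(a-np.pi/2)
p=np.array([579,-241.])+u*65
r.move_ptp([*p,200],q); r.line_to([*p,80],q,feed=120); r.dwell(.2)
print(r.get_grasp_force(),r.get_wrist_force(),r.get_time())
print(r.line_to([*p,34],q,feed=20,guard=2.5),r.get_position(),r.get_wrist_force(),r.get_moment())
cs=[eyes.capture(n) for n in("wrist","top","scene")]
cv2.imwrite("pics/5.png",np.vstack([cs[0]["img"][:300, 56:456],cv2.resize(cs[2]["img"][110:260,220:420],(400,300))]))
for c in cs[1:]:
    for n in("ruler","ruler_end_a"):
        for d in models.place_of(c,n)[:1]: print(n,d["score"],d["xy"],atz(c,d["xy"],35))
E
python3 e.py
```

```text
59.073424860835075 [-0.51 -0.49  0.61] 19.8917
True [ 581.23 -305.98   44.29] [-0.43  0.01  4.01] [ 0.02  0.05 -0.02]
ruler 0.8 [313.7, 176.4] [ 577.49 -241.67   35.  ]
ruler_end_a 0.92 [286.0, 179.3] [ 565.48 -154.53   35.  ]
ruler 0.47 [308.0, 172.1] [ 604.01 -256.45   35.  ]
ruler_end_a 0.76 [326.2, 167.6] [ 598.11 -336.48   35.  ]
```

View pics/5.png

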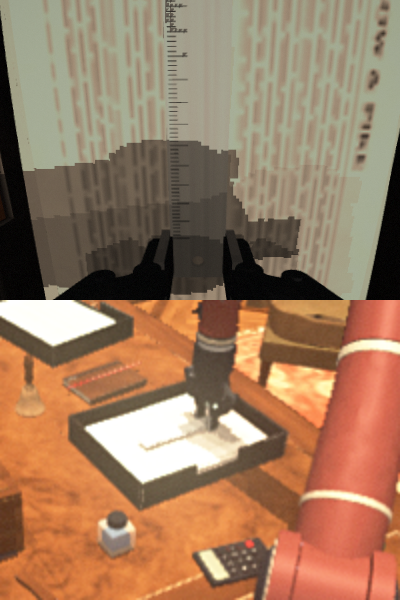

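It is over the papers with the fingertips just touching, but the ruler still sits about 10 mm up between the pads. I'll pitch the tool so the far end rests on the paper before letting go.

```bash
cat > f.py <<'E'
from h import *
np.set_printoptions(precision=3,suppress=True)
a=np.radians(92); ax=np.array([np.sin(a),-np.cos(a),0])
q0=R.from_quat(down(a-np.pi/2))
p=np.array(r.get_position()); p[2]=45.3
r.line_to(p,feed=20); r.dwell(.1)
f0=np.array(r.get_wrist_force()); print(f0,r.get_moment())
for k in range(1,8):
    q=(R.from_rotvec(-ax*np.radians(k))*q0).as_quat()
    g=r.line_to(p,q,feed=10,guard=1.5); r.dwell(.1)
    f=np.array(r.get_wrist_force()); print(k,g,f,r.get_moment(),r.get_position()[2])
    if g or f[2]-f0[2]>1: break
print(r.get_time())
c=eyes.capture("scene"); cv2.imwrite("pics/6.png",cv2.resize(c["img"][120:240,240:400],(800,600),interpolation=2))
E
python3 f.py
```

```text
[ 0.321 -0.281  0.285] [ 0.011 -0.017 -0.011]
1 False [-0.117 -0.13  -0.68 ] [-0.018 -0.055 -0.017] 45.23892121936501
2 False [-0.633 -0.923  0.412] [ 0.029  0.041 -0.033] 45.34073660463973
3 False [ 0.164 -0.335 -1.506] [0.062 0.009 0.058] 45.32276889493218
4 False [-0.223 -1.163 -0.785] [ 0.115  0.036 -0.018] 45.368194442459135
5 False [-1.08  -0.186  0.912] [ 0.224 -0.021 -0.003] 45.37010897325293
6 False [0.168 1.054 1.056] [ 0.367  0.027 -0.064] 45.37538895597838
7 False [-0.041  0.22   1.337] [ 0.449 -0.046 -0.024] 45.36863450497107
24.675
```

View pics/6.png

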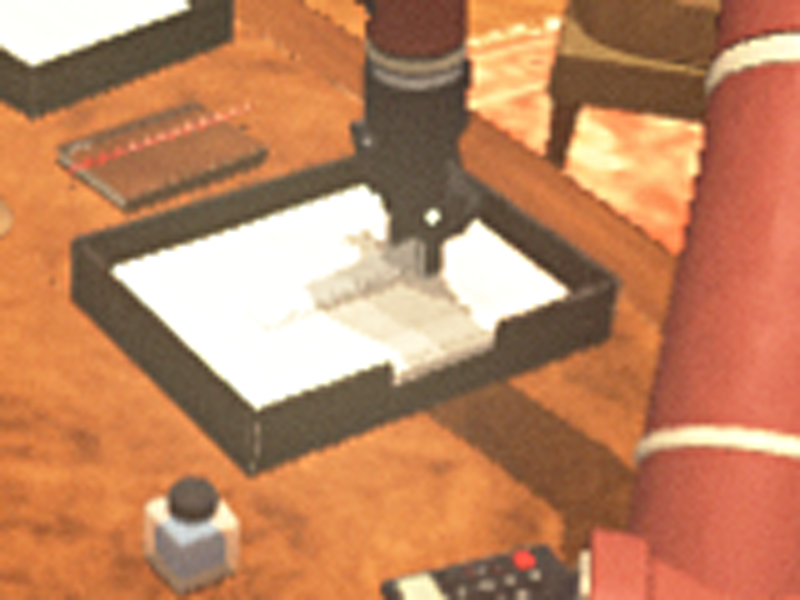

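The moment rises from 4° on, so the far end is resting on the papers. I'll ease back slightly, release, retreat and check.

```bash
cat > g.py <<'E'
from h import *
np.set_printoptions(precision=2,suppress=True)
a=np.radians(92); ax=np.array([np.sin(a),-np.cos(a),0]); q0=R.from_quat(down(a-np.pi/2))
p=np.array(r.get_position()); 
r.line_to(p,(R.from_rotvec(-ax*np.radians(5))*q0).as_quat(),feed=10); r.dwell(.1)
r.move_gripper(.38); r.dwell(.2); r.move_gripper(.6); r.dwell(.2)
print(r.get_position(),r.get_wrist_force())
r.line_to(p+[0,0,80],q0.as_quat(),feed=80); r.line_to(p+[-120,0,230],q0.as_quat(),feed=200); r.dwell(.3)
cs=[eyes.capture(n) for n in("wrist","scene","top")]
cv2.imwrite("pics/7.png",np.vstack([cs[0]["img"][:300,112:],cv2.resize(cs[1]["img"][120:240,240:400],(400,300))]))
for c in cs:
    for d in models.trace(c,"ruler")[:1]: print(d["score"],*rect(c,d["region"],33))
    for d in models.place_of(c,"ink_bottle")[:1]: print(d["score"],atz(c,d["xy"],0))
print(r.get_time(),r.get_opening())
E
sed -i 's/\[:300,112:\]/[:300,112:512]/' g.py; python3 g.py
```

```text
[ 581.38 -305.7    45.39] [ 0.34 -0.21  0.33]
0.88 ((579.765869140625, -241.87550354003906), (33.80862808227539, 160.88829040527344), 2.188490867614746) [[ 559.8  -162.14]
 [ 565.95 -322.91]
 [ 599.73 -321.62]
 [ 593.59 -160.84]]
0.66 [ 592.51 -329.42    0.  ]
0.52 ((575.5496215820312, -241.30538940429688), (28.612627029418945, 157.96864318847656), 1.8726352453231812) [[ 558.67 -162.83]
 [ 563.83 -320.72]
 [ 592.43 -319.78]
 [ 587.27 -161.9 ]]
0.67 [410.96   0.29   0.  ]
0.69 ((578.9593505859375, -241.8436737060547), (31.610708236694336, 162.20343017578125), 1.900813102722168) [[ 560.47 -161.31]
 [ 565.85 -323.43]
 [ 597.45 -322.38]
 [ 592.07 -160.26]]
0.62 [397.14   1.21   0.  ]
29.0333 0.6006336504131353
```

View pics/7.png

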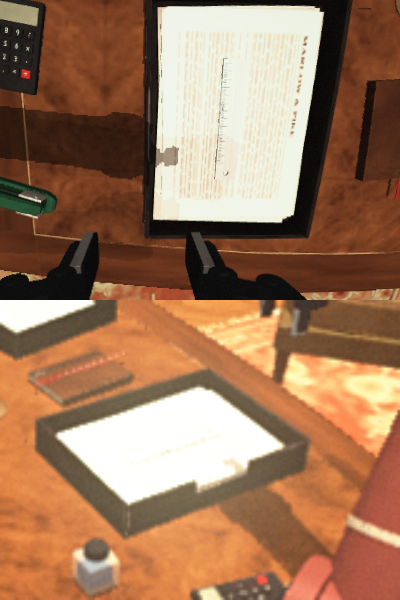

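The ruler lies flat on the papers, and all three cameras agree on 160 x 32 mm at paper height, centred at about (579,-242). The bottle is undisturbed.

```bash
python3 -c "
from rig import r
print(r.close_job())"
```

```text
the job is handed in; nothing more can be done
None
```

The ruler lies flat on the papers near the middle of the near tray, the ink bottle is still standing where it was, and the job was handed in at about 29 s; the result of the judging was not shown.

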